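Set the photometer's filter and take a reading

ROBOT

A 7-joint arm with a two-finger parallel gripper is mounted at the origin on the work surface. World frame = base frame: x ahead of the robot, y to its left, z up, the work surface at z = 0. Lengths are in m, angles in rad, forces in N, time in s.
With the tool pointing down it reaches from about 0.4 to 0.85 m from the base axis. Payload 10.4 kg.
Tool frame: the origin (TCP) lies midway between the tips of the shut fingers; the grasp point (between the pads) lies hold_point_z behind it (hold_point_z is the distance from the TCP to the grasp point, in m); y points along the fingers, x is the direction in which the jaws open and shut, and the axes are right-handed (so a half turn about y gives the same grasp; the last joint's range is limited). The gripper opens to 87 mm and grips with 3 to 60 N. Pads are 19 mm wide; open, the fingers measure 117 mm over their backs; the gripper's body (75 mm by 190 mm) begins 51 mm behind the grasp point.
Start: joints at [-1.285, 0.332, -0.065, 1.46, 0.022, 1.35, -0.088], TCP at [0.19, 0.595, 0.223] pointing down, gripper open.
Joint ranges: [-2.6, 2.6], [-0.5, 2.12], [-1.47, 1.34], [0.16, 2.42], [-1.27, 4.41], [0.06, 2.06], [-2.6, 2.6]. Speed limits (rad/s): [2.22, 2.22, 2.79, 2.79, 3.14, 3.14, 3.14].

INTERFACE

Orientations are given as a 3x3 rotation matrix whose columns are the frame's x, y, z axes.
In Python, from workcell import sense, grab_frame, hand_in, hold_point_z gives the robot as it stands. The module is installed in compiled form; this text tells all that it offers.
- The arm moves only by the tool apply_moves, never from a script. Its argument "series" is a list of rows, each an object of numbers: "dx", "dy", "dz": the shift along the tool's x, y, z as a fraction of full scale; "wx", "wy", "wz": the turn, a rotation vector about the tool's x, y, z as a fraction of full scale. A call has 1 to 8 rows; each row shifts and turns the commanded pose from where the row before left it, along the tool's axes as they then stand; what a row does not reach is not made up. Full scale, the value 1, is 40 mm for a shift and 0.12 rad for a turn. A row lasts 1/12 s, in which the tool goes at most 41.7 mm and 7.16 degrees, less where a joint would pass 70% of its speed; a pose out of reach is approached as far as the arm can. A call with a number of a shift or a turn outside -1 to 1 is refused whole. A call with a gripper value outside its range is refused whole. "claw" is the finger opening in mm, from 0 to 87, set as the call begins (left out, the last holds). The fingers move at their own pace and stop on an object; "grip_force" is the grip in N (left out, the last holds). Time passes only in rows, so rows that do not move let the fingers close. It gives the time, the measured TCP pose, the force and the opening at its end, in the units of the state.
- sense(): the state, without advancing time (a new reading comes with each control period).
- grab_frame(name): name is "scene" or "top"; returns a dict with "img" (400x640x3 uint8, blue, green, red), "z_map" (400x640 float32, m along the optical axis (not along the pixel's ray), 0 where there is no reading), "intrinsics" (3x3 intrinsics, pixels), "R" (3x3) and "t" (3): a world point X has camera coordinates R X + t. Camera axes: x right, y down, z forward; pixel columns grow to the right and rows downward; lengths in m; the calibration is good to about 2 mm. A picture is of the moment at which its call begins.
- hand_in(): hands the job in, once; it reports no verdict.
The state is a dict: "time_s": time; "q": joint angles; "dq": joint speeds; "joint_efforts": joint torques, N m; "ee_pos": TCP position; "tool_rot": TCP orientation; "ft_force": force on the tool from outside, world axes, zero at the start; "moment": the same for the moment, N m; "gripper_width": finger opening in m.
Only numpy, scipy, OpenCV 4.12 (cv2) and the standard library are available. Lean on these libraries where they do the work, as an engineer would, in place of code of your own. Each camera call takes 0.05 s, during which the arm holds its last target.

TASK

Get the bench photometer ready and take a reading: push the knurled filter dial round with a fingertip until its green mark clicks in at the white index line, and tip the open sample lid fully shut over the cuvette, in whichever order you like; only then press the orange read key all the way down and let it spring back. Pick nothing up: the cuvette stays in its holder, and the tube rack, bottle and beaker stay standing where they are.

Things in the scene. Friction and masses are not known exactly. Their poses are not given: they have to be found in the camera images.
- photometer: Bench filter photometer, cream with maroon trim, fixed, 230 mm deep (x) by 320 mm wide (y), flat deck 60 mm above the table. Origin: centre of its underside; x points from its front edge (robot side) to its back, y to its left, z up; turned by up to 0.3 rad. A maroon display housing 36 x 128 mm, 32 mm high, stands on the deck behind the dial, from x +76 mm; behind the lid the deck is bare.
- filter_dial (a joint): Black knurled dial, 96 mm in diameter (too wide to grip), 16 mm high, no end stops; rad, growing anticlockwise from above. Clicks every 0.785 rad (45 degrees), at 0, 0.785...; let go, it snaps to the nearest. 0 or 6.283: green mark at the index. Anticlockwise from green: green, yellow, orange, red, white, violet, blue, light blue. A click takes some 0.055 N m. Starts at 0.785 to 5.498, not green.
- dial_top (a point): Centre of the dial's flat top face, on its upright axis, 77 mm above the table; in the photometer's frame x -5, y -85 mm. Its x axis points to the green mark. The marks, 14 mm wide, flush, lie 34 mm from the axis. A fingertip pressed (5 to 15 N) on the top face or against the rim drags it round by friction (about 0.6), best in short strokes or with the finger turning along.
- dial_index (a point): Middle of the white index line, 15 x 6 mm, on the deck just beyond the dial's far edge: 61 mm from the dial's axis in the photometer's +x direction, 61 mm above the table.
- sample_lid (a joint): Light-tight lid over the sample holder: dark grey box cap, 72 mm from hinge to free edge, 62 mm wide, 24 mm tall, hollow below, 60 g. Hinged at its back; rad, 0 = shut, 1.8 = open, leaning back past upright (the start). Its weight keeps it open; pushed forward (photometer -x) below about 1.0 rad it falls shut by itself.
- lid_hinge (a point): Middle of the lid's hinge line, at x +37, y +85, z +73.5 mm in the photometer's frame; the line runs along the photometer's y.
- lid_edge (a point): Middle of the lid's free edge on its outer (top) face: 72 mm along the lid from the hinge, 24 mm out. Lid open: the upper back edge, 65 mm above and 40 mm behind (photometer +x) the hinge; shut: 24 mm above and 72 mm in front of it. A finger lip 30 mm wide sticks out 6 mm beyond it.
- read_key (a joint): Travel of the read key, m: 0 = up, 0.005 = fully down. Spring return; fully down takes 4 N.
- read_key_top (a point): Centre of the top of the round orange read key, 22 mm in diameter, 73 mm above the table (13 mm above the deck), in a black bezel 38 mm in diameter and 4 mm high; at x -84, y +85 mm in the photometer's frame. Pressed straight down.
- cuvette: Clear plastic cuvette with pink sample, 12.5 x 12.5 x 45 mm, 12 g, loose, standing in the well of the black sample holder under the open lid, its top 12 mm out of the holder. Origin: centre of its underside, at x 0, y +85, z +39 mm in the photometer's frame. Must stay there.
- tube_rack: White rack 58 x 100 mm with six capped sample tubes, 98 mm tall over the caps, loose, standing to the left of the photometer. Origin: centre of its underside. Bystander.
- reagent_bottle: Amber glass bottle with white cap, 54 mm in diameter, 100 mm tall, loose, to the right of or behind the photometer. Origin: centre of its underside. Bystander.
- beaker: Clear plastic beaker, 60 mm in diameter, 75 mm tall, loose and empty, to the right of or behind the photometer. Origin: centre of its underside. Bystander.

How it is judged:
On the way, in this order (a step that is already met when the one before it is completed fails the run):
1. the green mark has clicked in at the index and the sample lid is shut ((value of joint filter_dial between -0.1 and 0.1 rad or value of joint filter_dial between 6.1832 and 6.3832 rad) and velocity of joint filter_dial between -0.1 and 0.1 rad/s and value of joint sample_lid below 0.05 rad), for 0.2 s.
2. then the read key is pressed down (value of joint read_key above 0.0035 m).
At the end, for the whole second after the job is handed in: The dial rests in the green detent (within 0.1 rad), the lid is shut (within 0.05 rad), the read key has been pressed at least 3.5 mm after both and is up again (within 1.5 mm), the cuvette stands in its well within 4 mm, and the rack, bottle and beaker stand upright within 20 mm of where they were (all of step 1 and value of joint read_key below 0.0015 m and x of cuvette in the frame of photometer between -0.004 and 0.004 m and y of cuvette in the frame of photometer between 0.081 and 0.089 m and z of cuvette in the frame of photometer between 0.035 and 0.043 m and distance of each of tube_rack, reagent_bottle, beaker from where it was at the start of the episode below 0.02 m and angle between each of tube_rack, reagent_bottle, beaker's own z axis and vertical below 0.15 rad and linear speed of each of tube_rack, reagent_bottle, beaker below 0.02 m/s); the robot touches nothing.
It fails at once if the read key is pressed before the green filter is in place and the lid shut (value of joint read_key above 0.002 m and (not (value of joint filter_dial between -0.1 and 0.1 rad or value of joint filter_dial between 6.1832 and 6.3832 rad) or value of joint sample_lid above 0.05 rad)).
It fails at once if the cuvette is lifted in or out of its well (z of cuvette in the frame of photometer above 0.047 m).
It fails at once if the rack, bottle or beaker is knocked, moved or lifted (distance of any of tube_rack, reagent_bottle, beaker from where it was at the start of the episode above 0.03 m or angle between any of tube_rack, reagent_bottle, beaker's own z axis and vertical above 0.4 rad).
It also fails if it takes over 61 s, if anything falls off the work surface, if the arm or the gripper's body presses on something with over 40 N, if the wrist force passes 120 N, or if a joint passes its speed limit or range.

## Working session

There is one attempt and no reset: what is moved stays moved. The work goes in short steps, Python scripts to look and compute and a tool call to move; the robot and the scene stay as the last step left them, time stands still between calls to the robot, and variables do not carry over. Pictures are saved under pics/ and viewed, and the job is handed in when it is done.

Besides the shell and the picture viewer there is one more tool, called after "Emit:" as name(argument=value, ...), one argument or row to a line, values as JSON. apply_moves: Moves the arm, as the interface text tells. Its arguments: {"type":"object","properties":{"series":{"type":"array"},"claw":{"type":"number"},"grip_force":{"type":"number"}},"required":["series"]}

```bash
mkdir -p pics; python3 - <<'E'
from workcell import *
import cv2,numpy as np
print(hold_point_z if not callable(hold_point_z) else hold_point_z())
s=sense();print({k:np.round(v,3) for k,v in s.items()})
for n in("scene","top"):
    f=grab_frame(n);cv2.imwrite(f"pics/{n}0.png",f["img"]);np.savez(f"{n}0.npz",**f)
    print(n,f["intrinsics"],-f["R"].T@f["t"],f["R"])
E
```

```text
0.0187
{'time_s': np.float64(0.0), 'q': array([-1.285,  0.333, -0.065,  1.461,  0.022,  1.35 , -0.088]), 'dq': array([-0.001, -0.001,  0.   , -0.002, -0.   ,  0.001, -0.001]), 'joint_efforts': array([ 0.0000e+00, -6.2324e+01,  2.5000e-02, -3.8991e+01, -6.1000e-02,
        4.0000e-02,  0.0000e+00]), 'ee_pos': array([0.19 , 0.595, 0.222]), 'tool_rot': array([[ 0.304, -0.   , -0.953],
       [ 0.953, -0.001,  0.304],
       [-0.001, -1.   , -0.   ]]), 'ft_force': array([-0.445,  0.494, -0.84 ]), 'moment': array([ 0.063, -0.031, -0.032]), 'gripper_width': np.float64(0.087)}
scene [[376.65730792   0.         317.8197897 ]
 [  0.         376.65730792 200.7325384 ]
 [  0.           0.           1.        ]] [1.09311605 0.23661546 0.6704293 ] [[-0.37988941  0.92498974 -0.00883283]
 [ 0.69046033  0.27718888 -0.66815482]
 [-0.61558799 -0.25992366 -0.74396984]]
top [[410.37295878   0.         323.26982529]
 [  0.         410.37295878 191.46539549]
 [  0.           0.           1.        ]] [0.4709869  0.05835203 0.96107219] [[ 0.01071156 -0.99934645  0.03452442]
 [-0.98273514 -0.01689861 -0.18424465]
 [ 0.18470765 -0.03195482 -0.98227388]]
```

View pics/scene0.png

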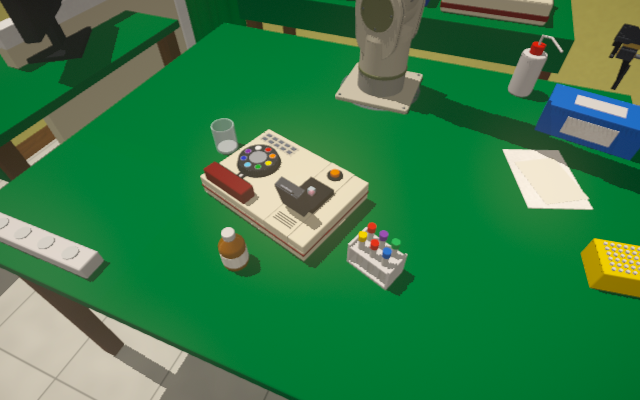

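View pics/top0.png

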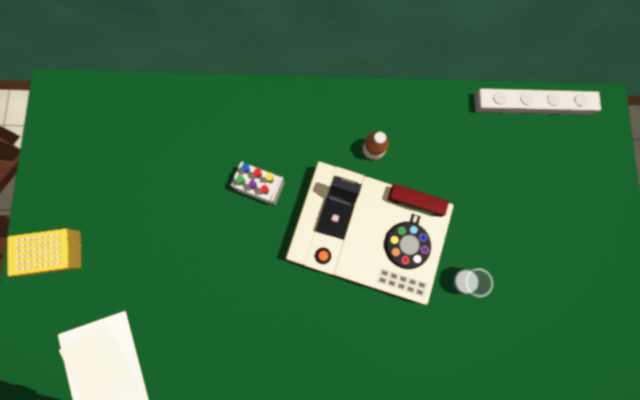

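```bash
cat > h.py <<'E'
import numpy as np,cv2
def load(n): return dict(np.load(n))
def ray(f,u,v,z):
    K,R,t=f["intrinsics"],f["R"],f["t"]; c=-R.T@t
    d=R.T@np.linalg.inv(K)@np.array([u,v,1.]); return c+d*(z-c[2])/d[2]
def proj(f,X):
    p=f["intrinsics"]@(f["R"]@np.asarray(X)+f["t"]); return p[:2]/p[2]
def tri(fs,uvs):
    A=[];b=[]
    for f,(u,v) in zip(fs,uvs):
        c=-f["R"].T@f["t"];d=f["R"].T@np.linalg.inv(f["intrinsics"])@np.array([u,v,1.]);d/=np.linalg.norm(d)
        P=np.eye(3)-np.outer(d,d);A.append(P);b.append(P@c)
    return np.linalg.lstsq(np.vstack(A),np.hstack(b),rcond=None)[0]
E
python3 - <<'E'
from h import *
T=load("top0.npz");S=load("scene0.npz")
cv2.imwrite("pics/topz.png",cv2.resize(T["img"][140:310,220:500],None,fx=2.8,fy=2.8,interpolation=3))
cv2.imwrite("pics/scz.png",cv2.resize(S["img"][110:290,190:420],None,fx=3.3,fy=3.3,interpolation=3))
def blobs(f,lo,hi,x0,x1,y0,y1):
    h=cv2.cvtColor(f["img"],cv2.COLOR_BGR2HSV);m=cv2.inRange(h,lo,hi)
    mm=m*0;mm[y0:y1,x0:x1]=m[y0:y1,x0:x1]
    n,l,s,c=cv2.connectedComponentsWithStats(mm)
    return [(s[i,4],c[i].round(1)) for i in range(1,n) if s[i,4]>5]
print("T orange",blobs(T,(3,150,150),(18,255,255),280,450,160,300))
print("S orange",blobs(S,(3,150,150),(18,255,255),200,370,130,250))
h=cv2.cvtColor(T["img"],cv2.COLOR_BGR2HSV)
for f,n in((T,"T"),(S,"S")):
    b=f["img"].astype(int)
    m=((b[...,2]>150)&(b[...,1]>140)&(b[...,0]>100)).astype(np.uint8)
    n_,l,s,c=cv2.connectedComponentsWithStats(m)
    print(n,[(s[i],c[i].round()) for i in range(1,n_) if s[i,4]>200])
E
```

```text
T orange [(np.int32(31), array([395.5, 251.6])), (np.int32(85), array([323. , 255.4]))]
S orange [(np.int32(14), array([267.8, 149. ])), (np.int32(18), array([271.9, 155.4])), (np.int32(57), array([334.4, 172.3])), (np.int32(294), array([234.1, 181.7])), (np.int32(15), array([368.5, 226.8])), (np.int32(42), array([221.2, 244.5]))]
T [(array([ 480,   89,  121,   22, 2323], dtype=int32), array([540.,  99.])), (array([   0,   90,   29,   58, 1131], dtype=int32), array([ 13., 111.])), (array([ 286,  162,  167,  143, 9998], dtype=int32), array([367., 238.])), (array([246, 174,  37,  28, 455], dtype=int32), array([268., 188.])), (array([  15,  233,   46,   38, 1038], dtype=int32), array([ 38., 251.])), (array([400, 236,  19,  18, 276], dtype=int32), array([409., 244.])), (array([456, 270,  22,  23, 399], dtype=int32), array([467., 281.])), (array([  58,  311,   91,   89, 5841], dtype=int32), array([103., 361.]))]
S [(array([509,  48,  38,  43, 324], dtype=int32), array([523.,  65.])), (array([335,  63,  74,  48, 913], dtype=int32), array([364.,  93.])), (array([575,  95,  53,  23, 522], dtype=int32), array([601., 106.])), (array([561, 117,  55,  29, 670], dtype=int32), array([589., 132.])), (array([ 200,  129,  168,  125, 6331], dtype=int32), array([291., 189.])), (array([ 27, 139,  33,  26, 267], dtype=int32), array([ 43., 152.])), (array([ 503,  149,   90,   61, 3554], dtype=int32), array([546., 180.])), (array([   0,  212,   97,   59, 2328], dtype=int32), array([ 45., 243.])), (array([348, 234,  47,  41, 378], dtype=int32), array([369., 257.])), (array([    0,   278,   167,   122, 11364], dtype=int32), array([ 58., 356.])), (array([  90,  309,   98,   65, 1719], dtype=int32), array([146., 344.]))]
```

```bash
ls pics
```

```text
scene0.png
scz.png
top0.png
topz.png
```

View pics/topz.png

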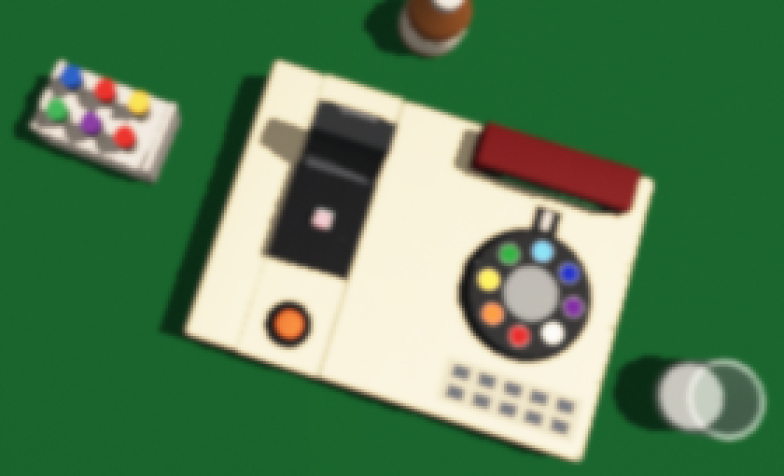

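View pics/scz.png

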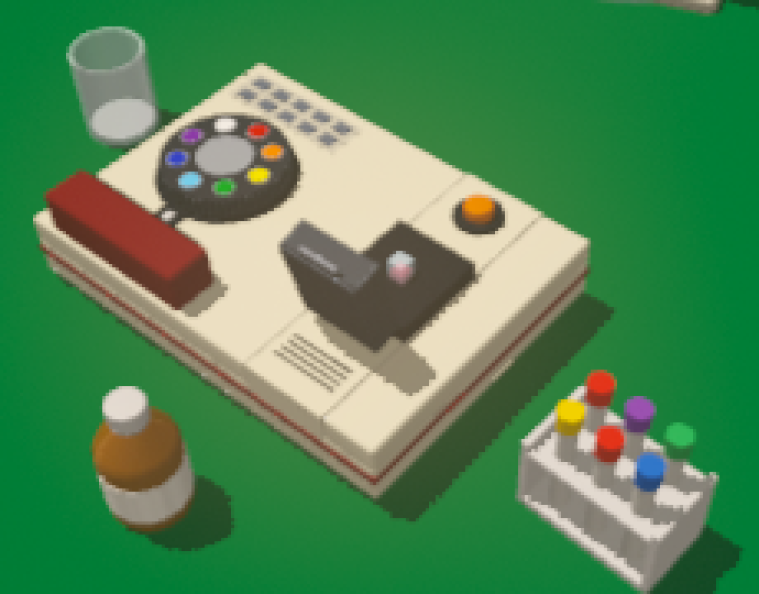

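The top view shows the photometer yawed clockwise. Light blue is at the index (zoom 546,222) and green is one click anticlockwise of it (508,254), so the dial needs one click clockwise. The key is at top (323,255) and the lid stands open behind the holder.

```bash
python3 - <<'E'
from h import *
T=load("top0.npz");S=load("scene0.npz")
tz=lambda u,v:(220+u/2.8-.3,140+v/2.8-.3)
sz=lambda u,v:(190+u/3.3-.3,110+v/3.3-.3)
key=tri([T,S],[(323,255.4),(334.4,171.9)]);
# grey disc centroid
def grey(f,x0,x1,y0,y1):
    b=f["img"][y0:y1,x0:x1].astype(int);m=((b.min(2)>130)&(b.max(2)-b.min(2)<25)).astype(np.uint8)
    n,l,s,c=cv2.connectedComponentsWithStats(m);i=1+np.argmax(s[1:,4]);return c[i]+[x0,y0],s[i]
gt=grey(T,392,428,228,262);gs=grey(S,240,280,145,172);print(gt,gs)
dial=tri([T,S],[gt[0],gs[0]])
print("key",key,"dial",dial)
K=ray(T,323,255.4,.073);D=ray(T,*gt[0],.077);print("plane",K,D, ray(S,334.4,171.9,.073),ray(S,*gs[0],.077))
for nm,(k,d) in {"T":(K,D),"S":(ray(S,334.4,171.9,.073),ray(S,*gs[0],.077)),"tri":(key,dial)}.items():
    v=(k-d)[:2]; e=np.array([-79.,170.])/1000; yaw=np.arctan2(v[1],v[0])-np.arctan2(e[1],e[0])
    print(nm,"dist",np.hypot(*v),np.hypot(*e),"yaw",yaw)
C={k:np.array(ray(T,*tz(*p),.06)) for k,p in dict(bl=(276,62),br=(654,180),fr=(583,460),fl=(185,333)).items()}
print(C); c=sum(C.values())/4; print("centre",c, np.linalg.norm(C['bl']-C['br']),np.linalg.norm(C['bl']-C['fl']))
v=(C['bl']-C['br']+C['fl']-C['fr']);print("yaw",np.arctan2(-v[0],v[1]))
print("bottle cap",tri([T,S],[tz(448,2),sz(125,402)]),"beaker base",ray(T,*tz(690,398),0),ray(S,*sz(122,122),0))
g=tri([T,S],[tz(508,254),sz(225,187)]);print("green",g)
E
```

```text
(array([409.07876712, 244.34931507]), array([  8,   7,  19,  20, 292], dtype=int32)) (array([257.68484848, 156.52727273]), array([  9,   6,  18,  12, 165], dtype=int32))
key [0.49890214 0.02827178 0.06927567] dial [ 0.52439995 -0.15695357  0.07652224]
plane [0.4987394  0.02854721 0.073     ] [ 0.52436448 -0.15682078  0.077     ] [0.50262297 0.02941102 0.073     ] [ 0.52485985 -0.1566552   0.077     ]
T dist 0.18713079892116632 0.18745932892230252 yaw -0.29764748467438773
S dist 0.1873902748453042 0.18745932892230252 yaw -0.31606942374055835
tri dist 0.18697210563673367 0.18745932892230252 yaw -0.29821724764730795
{'bl': array([0.70849362, 0.0410975 , 0.06      ]), 'br': array([ 0.61682304, -0.26358733,  0.06      ]), 'fr': array([ 0.39881455, -0.19808692,  0.06      ]), 'fl': array([0.49129663, 0.10856677, 0.06      ])}
centre [ 0.55385696 -0.07800249  0.06      ] 0.3181765934039969 0.2274348987061654
yaw -0.29258359349690977
bottle cap [ 0.75259531 -0.09534356  0.09163744] beaker base [ 0.44437126 -0.30633447  0.        ] [ 0.44673572 -0.30679698  0.        ]
green [ 0.55423733 -0.14041408  0.07620955]
```

Emit:
apply_moves(
  series=[
    {"dx":-0.3,"dz":-0.4},
    {"dx":-0.56,"dz":-0.82},
    {"dx":-0.56,"dz":-0.82},
    {"dx":-0.56,"dz":-0.82},
    {"dx":-0.56,"dz":-0.82},
    {"dx":-0.56,"dz":-0.82},
    {"dx":-0.56,"dz":-0.82},
    {"dx":-0.56,"dz":-0.82},
  ],
  claw=0,
  grip_force=30,
)

```text
schema error: expected keys dx, dy, dz, wx, wy, wz
```

Emit:
apply_moves(
  series=[
    {"dx":-0.3,"dy":0,"dz":-0.4,"wx":0,"wy":0,"wz":0},
    {"dx":-0.56,"dy":0,"dz":-0.82,"wx":0,"wy":0,"wz":0},
    {"dx":-0.56,"dy":0,"dz":-0.82,"wx":0,"wy":0,"wz":0},
    {"dx":-0.56,"dy":0,"dz":-0.82,"wx":0,"wy":0,"wz":0},
    {"dx":-0.56,"dy":0,"dz":-0.82,"wx":0,"wy":0,"wz":0},
    {"dx":-0.56,"dy":0,"dz":-0.82,"wx":0,"wy":0,"wz":0},
    {"dx":-0.56,"dy":0,"dz":-0.82,"wx":0,"wy":0,"wz":0},
  ],
  claw=0,
  grip_force=30,
)

```text
time_s: 0.68
ee_pos: [0.3489, 0.3894, 0.2223]
tool_rot: [[0.304, -0.0, -0.953], [0.953, -0.0, 0.304], [-0.0, -1.0, 0.0]]
ft_force: [0.5, 0.4, 0.4]
gripper_width: 0.0482
```

Emit:
apply_moves(
  series=[
    {"dx":-0.57,"dy":0,"dz":-0.86,"wx":0,"wy":0,"wz":0},
    {"dx":-0.57,"dy":0,"dz":-0.86,"wx":0,"wy":0,"wz":0},
    {"dx":-0.57,"dy":0,"dz":-0.86,"wx":0,"wy":0,"wz":0},
    {"dx":-0.57,"dy":0,"dz":-0.86,"wx":0,"wy":0,"wz":0},
    {"dx":-0.57,"dy":0,"dz":-0.86,"wx":0,"wy":0,"wz":0},
    {"dx":-0.57,"dy":0,"dz":-0.86,"wx":0,"wy":0,"wz":0},
    {"dx":-0.57,"dy":0,"dz":-0.86,"wx":0,"wy":0,"wz":0},
  ],
)

```text
time_s: 1.27
ee_pos: [0.5298, 0.1642, 0.2225]
tool_rot: [[0.304, -0.0, -0.953], [0.953, 0.0, 0.304], [0.0, -1.0, 0.0]]
ft_force: [1.6, 1.2, 1.1]
gripper_width: 0.0038
```

Emit:
apply_moves(
  series=[
    {"dx":-0.57,"dy":0,"dz":-0.86,"wx":0,"wy":0,"wz":0},
    {"dx":-0.57,"dy":0,"dz":-0.86,"wx":0,"wy":0,"wz":0},
    {"dx":-0.57,"dy":0,"dz":-0.86,"wx":0,"wy":0,"wz":0},
    {"dx":-0.57,"dy":0,"dz":-0.86,"wx":0,"wy":0,"wz":0},
    {"dx":-0.57,"dy":0,"dz":-0.86,"wx":0,"wy":0,"wz":0},
    {"dx":-0.57,"dy":0,"dz":-0.86,"wx":0,"wy":0,"wz":0},
    {"dx":0,"dy":0,"dz":0,"wx":0,"wy":0,"wz":0},
  ],
)

```text
time_s: 1.85
ee_pos: [0.6858, -0.0361, 0.2204]
tool_rot: [[0.312, -0.002, -0.95], [0.95, -0.005, 0.312], [-0.006, -1.0, 0.0]]
ft_force: [-0.6, -1.8, 0.1]
gripper_width: 0.0005
```

```bash
python3 - <<'E'
from workcell import *
import cv2,numpy as np
from h import *
s=sense();print(s["ee_pos"],s["q"].round(2))
a=[grab_frame(n) for n in("scene","top")]
for f in a: print(proj(f,s["ee_pos"]))
cv2.imwrite("pics/a1.png",np.vstack([cv2.resize(a[0]["img"][60:300,160:460],None,fx=2,fy=1.25)[:300],cv2.resize(a[1]["img"][90:330,200:500],None,fx=2,fy=1.25)]))
cv2.imwrite("pics/a1.png",np.hstack([a[0]["img"][60:300,160:460],a[1]["img"][90:330,200:500]]))
E
```

```text
[ 0.68581533 -0.03610198  0.22040088] [-0.32  0.5   0.45  1.3  -0.2   1.4   1.37]
[264.13674308 168.52464631]
[361.16267626 152.5408567 ]
```

View pics/a1.png

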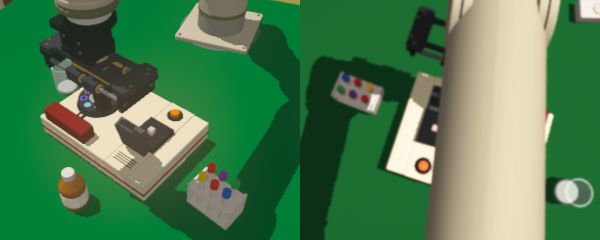

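The gripper hovers behind the lid (scene 264,168) as computed. I'm lowering it behind the lid and then sweeping forward.

Emit:
apply_moves(
  series=[
    {"dx":0,"dy":0.44,"dz":0,"wx":0,"wy":0,"wz":0},
    {"dx":0,"dy":0.44,"dz":0,"wx":0,"wy":0,"wz":0},
    {"dx":0,"dy":0.44,"dz":0,"wx":0,"wy":0,"wz":0},
    {"dx":0,"dy":0.44,"dz":0,"wx":0,"wy":0,"wz":0},
    {"dx":0,"dy":0.44,"dz":0,"wx":0,"wy":0,"wz":0},
    {"dx":0,"dy":0.44,"dz":0,"wx":0,"wy":0,"wz":0},
    {"dx":0,"dy":0,"dz":0,"wx":0,"wy":0,"wz":0},
  ],
)

```text
time_s: 2.53
ee_pos: [0.6817, -0.0246, 0.1132]
tool_rot: [[0.302, -0.006, -0.953], [0.953, 0.001, 0.302], [-0.001, -1.0, 0.006]]
ft_force: [0.1, 0.5, -1.2]
gripper_width: 0.0002
```

Emit:
apply_moves(
  series=[
    {"dx":0,"dy":0,"dz":0.25,"wx":0,"wy":0,"wz":0},
    {"dx":0,"dy":0,"dz":0.25,"wx":0,"wy":0,"wz":0},
    {"dx":0,"dy":0,"dz":0.25,"wx":0,"wy":0,"wz":0},
    {"dx":0,"dy":0,"dz":0.25,"wx":0,"wy":0,"wz":0},
    {"dx":0,"dy":0,"dz":0.25,"wx":0,"wy":0,"wz":0},
  ],
)

```text
time_s: 2.95
ee_pos: [0.6363, -0.0103, 0.1184]
tool_rot: [[0.302, 0.002, -0.953], [0.953, 0.001, 0.302], [0.001, -1.0, -0.001]]
ft_force: [0.5, 0.1, 0.7]
gripper_width: 0.0003
```

Emit:
apply_moves(
  series=[
    {"dx":0,"dy":0,"dz":0.2,"wx":0,"wy":0,"wz":0},
    {"dx":0,"dy":0,"dz":0.2,"wx":0,"wy":0,"wz":0},
    {"dx":0,"dy":0,"dz":0.2,"wx":0,"wy":0,"wz":0},
    {"dx":0,"dy":0,"dz":0.2,"wx":0,"wy":0,"wz":0},
    {"dx":0,"dy":0,"dz":0,"wx":0,"wy":0,"wz":0},
    {"dx":0,"dy":0,"dz":0,"wx":0,"wy":0,"wz":0},
  ],
)

```text
time_s: 3.45
ee_pos: [0.6059, -0.0018, 0.1171]
tool_rot: [[0.304, 0.0, -0.953], [0.953, 0.0, 0.304], [0.0, -1.0, -0.0]]
ft_force: [1.0, -1.1, 0.0]
gripper_width: 0.0007
```

```bash
cat > look.py <<'E'
import sys
from workcell import *
import cv2,numpy as np
from h import *
s=sense();print(s["time_s"],s["ee_pos"].round(4),s["ft_force"].round(1))
a=[grab_frame(n) for n in("scene","top")]
np.savez("S.npz",**a[0]);np.savez("T.npz",**a[1])
for f in a: print(proj(f,s["ee_pos"]).round())
cv2.imwrite(f"pics/{sys.argv[1]}.png",np.hstack([cv2.resize(a[0]["img"][100:270,190:390],None,fx=2,fy=2,interpolation=3),cv2.resize(a[1]["img"][140:310,270:470],None,fx=2,fy=2,interpolation=3)]))
E
python3 look.py a2
```

```text
3.45 [ 0.6059 -0.0018  0.1171] [ 1.  -1.1  0. ]
[303. 185.]
[339. 203.]
```

View pics/a2.png

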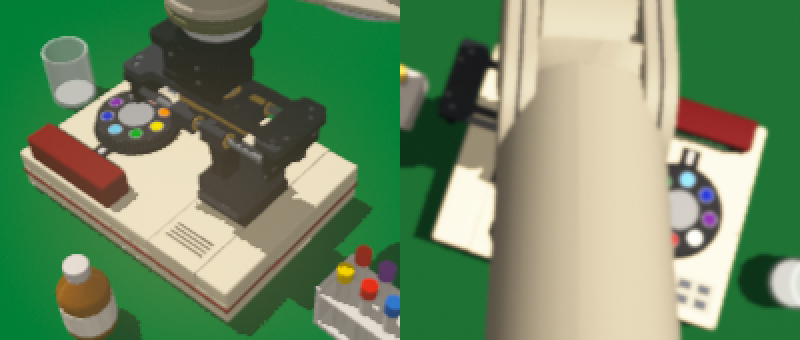

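Emit:
apply_moves(
  series=[
    {"dx":0,"dy":0,"dz":0.25,"wx":0,"wy":0,"wz":0},
    {"dx":0,"dy":0,"dz":0.25,"wx":0,"wy":0,"wz":0},
    {"dx":0,"dy":0,"dz":0.25,"wx":0,"wy":0,"wz":0},
    {"dx":0,"dy":-0.5,"dz":0,"wx":0,"wy":0,"wz":0},
    {"dx":0,"dy":-0.5,"dz":0,"wx":0,"wy":0,"wz":0},
    {"dx":0,"dy":0,"dz":0,"wx":0,"wy":0,"wz":0},
  ],
)

```text
time_s: 4.05
ee_pos: [0.5796, 0.0068, 0.1606]
tool_rot: [[0.304, 0.005, -0.953], [0.953, 0.001, 0.304], [0.002, -1.0, -0.005]]
ft_force: [0.5, -1.2, -0.6]
gripper_width: 0.0004
```

Emit:
apply_moves(
  series=[
    {"dx":-0.72,"dy":0,"dz":0.14,"wx":0,"wy":0,"wz":0},
    {"dx":-0.72,"dy":0,"dz":0.14,"wx":0,"wy":0,"wz":0},
    {"dx":-0.72,"dy":0,"dz":0.14,"wx":0,"wy":0,"wz":0},
    {"dx":-0.72,"dy":0,"dz":0.14,"wx":0,"wy":0,"wz":0},
    {"dx":-0.72,"dy":0,"dz":0.14,"wx":0,"wy":0,"wz":0},
    {"dx":-0.72,"dy":0,"dz":0.14,"wx":0,"wy":0,"wz":0},
    {"dx":0,"dy":0,"dz":0,"wx":0,"wy":0,"wz":0},
    {"dx":0,"dy":0,"dz":0,"wx":0,"wy":0,"wz":0},
  ],
)

```text
time_s: 4.72
ee_pos: [0.4925, -0.1491, 0.1569]
tool_rot: [[0.307, 0.0, -0.952], [0.952, -0.0, 0.307], [0.0, -1.0, -0.0]]
ft_force: [0.8, 0.0, 0.6]
gripper_width: 0.0005
```

```bash
python3 look.py a3
```

```text
4.7167 [ 0.4925 -0.1491  0.1569] [0.8 0.  0.6]
[263. 122.]
[415. 258.]
```

View pics/a3.png

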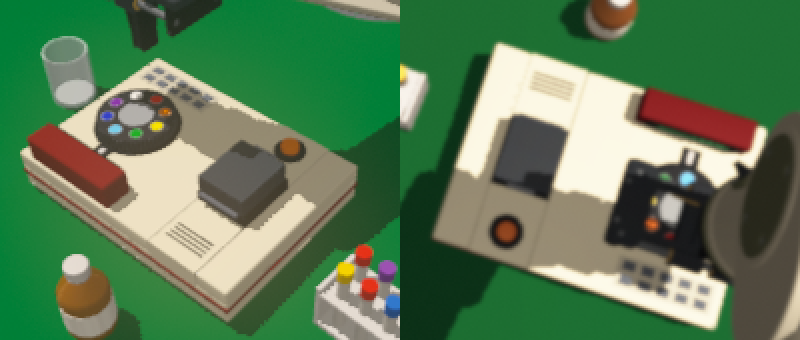

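The lid now lies flat over the holder (scene crop 240,185). I'm lowering the fingertip onto the dial.

Emit:
apply_moves(
  series=[
    {"dx":0.01,"dy":0.37,"dz":-0.015,"wx":0,"wy":0,"wz":0},
    {"dx":0.01,"dy":0.37,"dz":-0.015,"wx":0,"wy":0,"wz":0},
    {"dx":0.01,"dy":0.37,"dz":-0.015,"wx":0,"wy":0,"wz":0},
    {"dx":0.01,"dy":0.37,"dz":-0.015,"wx":0,"wy":0,"wz":0},
    {"dx":0.01,"dy":0.3,"dz":-0.015,"wx":0,"wy":0,"wz":0},
    {"dx":0,"dy":0,"dz":0,"wx":0,"wy":0,"wz":0},
    {"dx":0,"dy":0,"dz":0,"wx":0,"wy":0,"wz":0},
    {"dx":0,"dy":0,"dz":0,"wx":0,"wy":0,"wz":0},
  ],
)

```text
time_s: 5.48
ee_pos: [0.497, -0.1462, 0.0863]
tool_rot: [[0.303, 0.001, -0.953], [0.953, -0.0, 0.303], [0.0, -1.0, -0.001]]
ft_force: [-1.0, 0.4, 0.6]
gripper_width: 0.0003
```

Emit:
apply_moves(
  series=[
    {"dx":0,"dy":0.1,"dz":0,"wx":0,"wy":0,"wz":0},
    {"dx":0,"dy":0.1,"dz":0,"wx":0,"wy":0,"wz":0},
    {"dx":0,"dy":0,"dz":0,"wx":0,"wy":0,"wz":0},
    {"dx":0,"dy":0,"dz":0,"wx":0,"wy":0,"wz":0},
  ],
)

```text
time_s: 5.82
ee_pos: [0.4964, -0.1463, 0.0778]
tool_rot: [[0.304, 0.0, -0.953], [0.953, 0.0, 0.304], [0.0, -1.0, -0.0]]
ft_force: [-0.2, -0.3, 0.3]
gripper_width: 0.0008
```

Emit:
apply_moves(
  series=[
    {"dx":0,"dy":0.04,"dz":0,"wx":0,"wy":0,"wz":0},
    {"dx":0,"dy":0,"dz":0,"wx":0,"wy":0,"wz":0},
    {"dx":0,"dy":0,"dz":0,"wx":0,"wy":0,"wz":0},
  ],
)

```text
time_s: 6.07
ee_pos: [0.4965, -0.1464, 0.0773]
tool_rot: [[0.304, 0.0, -0.953], [0.953, 0.001, 0.304], [0.001, -1.0, -0.0]]
ft_force: [-5.4, 1.3, 15.0]
gripper_width: 0.0005
```

Emit:
apply_moves(
  series=[
    {"dx":0.04,"dy":-0.01,"dz":0,"wx":0,"wy":0.42,"wz":0},
    {"dx":0.04,"dy":0,"dz":-0.002,"wx":0,"wy":0.42,"wz":0},
    {"dx":0.04,"dy":0,"dz":-0.002,"wx":0,"wy":0.42,"wz":0},
    {"dx":0.04,"dy":0,"dz":-0.002,"wx":0,"wy":0.42,"wz":0},
    {"dx":0,"dy":0,"dz":0,"wx":0,"wy":0,"wz":0},
  ],
)

```text
time_s: 6.48
ee_pos: [0.4994, -0.1406, 0.0774]
tool_rot: [[0.491, 0.001, -0.871], [0.871, 0.0, 0.491], [0.001, -1.0, -0.001]]
ft_force: [-2.2, 0.8, 9.2]
gripper_width: 0.0006
```

```bash
python3 look.py a4; python3 -c "from workcell import *;print(sense()['tool_rot'].round(3))"
```

```text
6.4833 [ 0.4994 -0.1406  0.0774] [-2.2  0.8  9.2]
[269. 152.]
[402. 256.]
[[ 0.489  0.001 -0.872]
 [ 0.872  0.     0.489]
 [ 0.001 -1.    -0.001]]
```

View pics/a4.png

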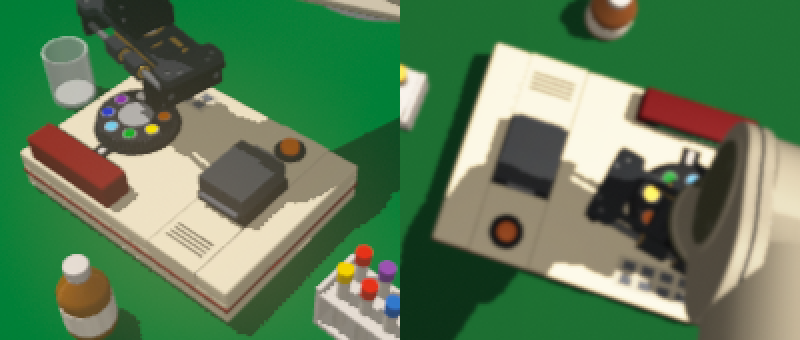

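The dial is turning with the finger: light blue has moved from crop (117,128) to (110,126). Continuing.

Emit:
apply_moves(
  series=[
    {"dx":0.04,"dy":0,"dz":-0.002,"wx":0,"wy":0.42,"wz":0},
    {"dx":0.04,"dy":0,"dz":-0.002,"wx":0,"wy":0.42,"wz":0},
    {"dx":0.04,"dy":0,"dz":-0.002,"wx":0,"wy":0.42,"wz":0},
    {"dx":0.04,"dy":0,"dz":-0.002,"wx":0,"wy":0.42,"wz":0},
    {"dx":0.04,"dy":0,"dz":-0.002,"wx":0,"wy":0.42,"wz":0},
    {"dx":0.04,"dy":0,"dz":-0.002,"wx":0,"wy":0.42,"wz":0},
  ],
)

```text
time_s: 7.08
ee_pos: [0.5058, -0.1334, 0.0774]
tool_rot: [[0.728, 0.002, -0.685], [0.685, -0.0, 0.728], [0.001, -1.0, -0.001]]
ft_force: [-0.2, -0.6, 6.9]
gripper_width: 0.0006
```

Emit:
apply_moves(
  series=[
    {"dx":0.04,"dy":0,"dz":-0.002,"wx":0,"wy":0.42,"wz":0},
    {"dx":0.04,"dy":0,"dz":-0.002,"wx":0,"wy":0.42,"wz":0},
    {"dx":0.04,"dy":0,"dz":-0.002,"wx":0,"wy":0.42,"wz":0},
    {"dx":0.04,"dy":0,"dz":-0.002,"wx":0,"wy":0.42,"wz":0},
    {"dx":0,"dy":0,"dz":0,"wx":0,"wy":0,"wz":0},
  ],
)

```text
time_s: 7.5
ee_pos: [0.5115, -0.1296, 0.0774]
tool_rot: [[0.85, 0.003, -0.526], [0.526, -0.0, 0.85], [0.002, -1.0, -0.002]]
ft_force: [1.6, -1.3, 6.4]
gripper_width: 0.0008
```

```bash
python3 look.py a5
```

```text
7.5 [ 0.5115 -0.1296  0.0774] [ 1.6 -1.3  6.4]
[270. 156.]
[397. 250.]
```

View pics/a5.png

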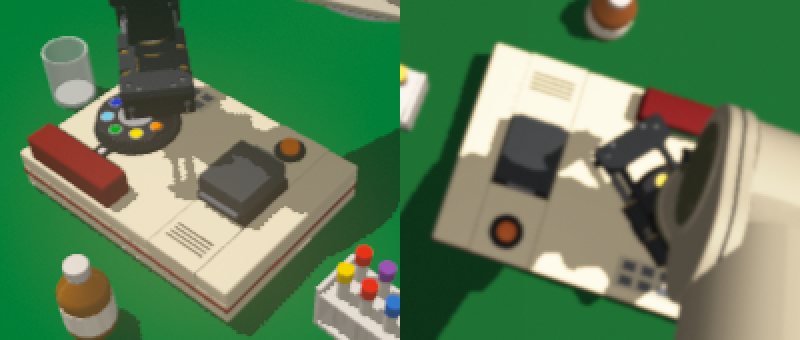

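Green (scene crop 115,128) is now almost where light blue was at the start (117,128). I'm lifting to let it click, moving aside and checking.

Emit:
apply_moves(
  series=[
    {"dx":0,"dy":-0.2,"dz":0,"wx":0,"wy":0,"wz":0},
    {"dx":0,"dy":-0.5,"dz":0,"wx":0,"wy":0,"wz":0},
    {"dx":0,"dy":-0.8,"dz":0,"wx":0,"wy":-0.8,"wz":0},
    {"dx":0,"dy":-0.8,"dz":0,"wx":0,"wy":-0.8,"wz":0},
    {"dx":0,"dy":0,"dz":0.6,"wx":0,"wy":-0.8,"wz":0},
    {"dx":0,"dy":0,"dz":0.6,"wx":0,"wy":-0.8,"wz":0},
    {"dx":0,"dy":0,"dz":0.6,"wx":0,"wy":-0.8,"wz":0},
    {"dx":0,"dy":0,"dz":0,"wx":0,"wy":-0.8,"wz":0},
  ],
)

```text
time_s: 8.27
ee_pos: [0.4537, -0.0794, 0.1686]
tool_rot: [[0.417, -0.002, -0.909], [0.909, 0.002, 0.417], [0.001, -1.0, 0.002]]
ft_force: [1.0, -0.5, 0.2]
gripper_width: 0.0005
```

Emit:
apply_moves(
  series=[
    {"dx":0.6,"dy":0,"dz":0,"wx":0,"wy":0,"wz":0},
    {"dx":0.7,"dy":0,"dz":0,"wx":0,"wy":0,"wz":0},
    {"dx":0.7,"dy":0,"dz":0,"wx":0,"wy":0,"wz":0},
    {"dx":0.7,"dy":0,"dz":0,"wx":0,"wy":0,"wz":0},
    {"dx":0.7,"dy":0,"dz":0,"wx":0,"wy":0,"wz":0},
    {"dx":0,"dy":0,"dz":0,"wx":0,"wy":0,"wz":0},
    {"dx":0,"dy":0,"dz":0,"wx":0,"wy":0,"wz":0},
  ],
)

```text
time_s: 8.85
ee_pos: [0.5141, 0.0427, 0.1684]
tool_rot: [[0.421, -0.001, -0.907], [0.907, -0.001, 0.421], [-0.001, -1.0, 0.001]]
ft_force: [0.4, -0.8, -0.5]
gripper_width: 0.0004
```

```bash
python3 look.py a6; python3 - <<'E'
from h import *
from workcell import *
print(sense()["tool_rot"].round(3))
f=load("S.npz")
cv2.imwrite("pics/a6z.png",cv2.resize(f["img"][125:225,220:350],None,fx=6,fy=6,interpolation=3))
T=load("T.npz")
D=np.array([.5245,-.157])
for f,n in((T,"T"),(f,"S")):
    h=cv2.cvtColor(f["img"],cv2.COLOR_BGR2HSV);m=cv2.inRange(h,(45,120,90),(75,255,255))
    c=np.round(proj(f,[*D,.077])).astype(int);w=np.zeros_like(m);cv2.circle(w,tuple(int(v) for v in c),(17 if n=="T" else 16),255,-1);m&=w
    k=cv2.moments(m,True)
    if k["m00"]:
        p=ray(f,k["m10"]/k["m00"],k["m01"]/k["m00"],.077)[:2]-D;print(n,k["m00"],np.hypot(*p),"dial",np.arctan2(p[1],p[0])+.297)
E
```

```text
8.85 [0.5141 0.0427 0.1684] [ 0.4 -0.8 -0.5]
[340. 144.]
[317. 246.]
[[ 0.425 -0.001 -0.905]
 [ 0.905 -0.     0.425]
 [-0.001 -1.     0.   ]]
T 20.0 0.03313692962740421 dial 0.0023157562802038623
S 17.0 0.03365973794701294 dial -0.02185438724482275
```

View pics/a6.png

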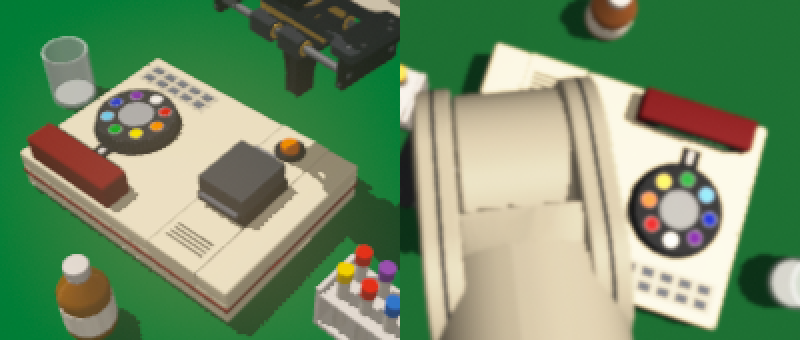

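View pics/a6z.png

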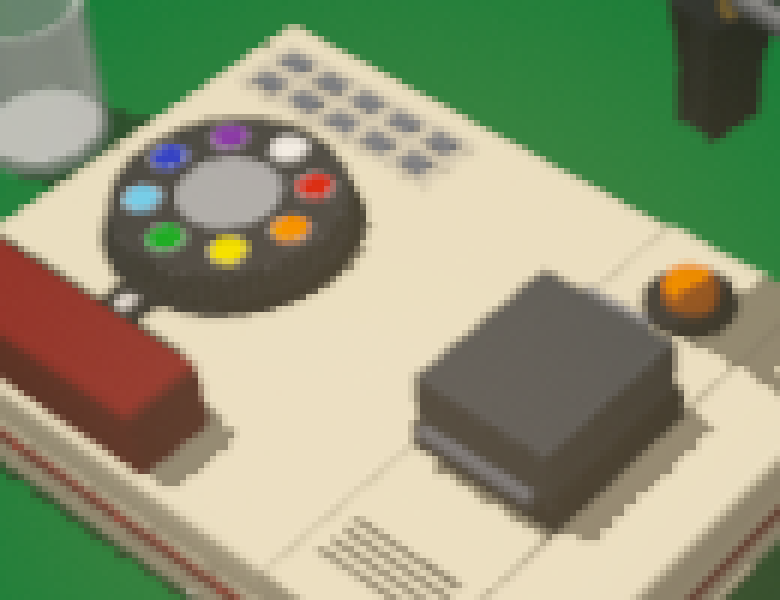

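Green is at the index (measured 0.00 and -0.02 rad). The lid looks flat, so I'll check its tilt with the depth map before pressing the key.

```bash
python3 - <<'E'
from h import *
f=load("S.npz");R,t,K=f["R"],f["t"],f["intrinsics"]
H=np.array([.6143,-.0067]);X=np.array([np.cos(.297),-np.sin(.297)]);P=[];V=[]
for a in np.linspace(.01,.065,8):
  for b in (-.02,0,.02):
    p=H-a*X+b*np.array([-X[1],X[0]])
    u=proj(f,[*p,.0975]);i,j=int(round(u[1])),int(round(u[0]))
    z=f["z_map"][i,j]; w=R.T@(z*np.linalg.inv(K)@np.array([j,i,1.])-t)
    P.append([(w[:2]-H)@X,1]);V.append(w[2])
s=np.linalg.lstsq(np.array(P),np.array(V),rcond=None)[0];print("slope",s,np.min(V),np.max(V))
e=np.array([.5141,.0427]);k=np.array([.4995,.0285]);d=k-e
print(d@[.425,.905],d@[-.905,.425])
E
```

```text
slope [0.00266625 0.09807437] 0.09550715055957382 0.0997163506467547
-0.019056 0.007178000000000002
```

Emit:
apply_moves(
  series=[
    {"dx":-0.24,"dy":0,"dz":0.09,"wx":0,"wy":0,"wz":0},
    {"dx":-0.24,"dy":0,"dz":0.09,"wx":0,"wy":0,"wz":0},
    {"dx":0,"dy":0.45,"dz":0,"wx":0,"wy":0,"wz":0},
    {"dx":0,"dy":0.45,"dz":0,"wx":0,"wy":0,"wz":0},
    {"dx":0,"dy":0.45,"dz":0,"wx":0,"wy":0,"wz":0},
    {"dx":0,"dy":0.45,"dz":0,"wx":0,"wy":0,"wz":0},
    {"dx":0,"dy":0,"dz":0,"wx":0,"wy":0,"wz":0},
    {"dx":0,"dy":0,"dz":0,"wx":0,"wy":0,"wz":0},
  ],
)

```text
time_s: 9.62
ee_pos: [0.4985, 0.0259, 0.0965]
tool_rot: [[0.426, -0.001, -0.905], [0.905, -0.0, 0.426], [-0.001, -1.0, 0.001]]
ft_force: [0.8, -0.1, 0.5]
gripper_width: 0.0003
```

Emit:
apply_moves(
  series=[
    {"dx":0.04,"dy":0.25,"dz":0,"wx":0,"wy":0,"wz":0},
    {"dx":0,"dy":0.25,"dz":0,"wx":0,"wy":0,"wz":0},
    {"dx":0,"dy":0.1,"dz":0,"wx":0,"wy":0,"wz":0},
    {"dx":0,"dy":0.08,"dz":0,"wx":0,"wy":0,"wz":0},
    {"dx":0,"dy":0,"dz":0,"wx":0,"wy":0,"wz":0},
    {"dx":0,"dy":0,"dz":0,"wx":0,"wy":0,"wz":0},
  ],
)

```text
time_s: 10.12
ee_pos: [0.5001, 0.0287, 0.0694]
tool_rot: [[0.424, -0.001, -0.905], [0.905, 0.0, 0.424], [-0.0, -1.0, 0.001]]
ft_force: [-2.4, 0.4, 3.5]
gripper_width: 0.0006
```

Emit:
apply_moves(
  series=[
    {"dx":0,"dy":0.06,"dz":0,"wx":0,"wy":0,"wz":0},
    {"dx":0,"dy":0,"dz":0,"wx":0,"wy":0,"wz":0},
    {"dx":0,"dy":0,"dz":0,"wx":0,"wy":0,"wz":0},
  ],
)

```text
time_s: 10.37
ee_pos: [0.5005, 0.0286, 0.0682]
tool_rot: [[0.425, 0.0, -0.905], [0.905, 0.001, 0.425], [0.001, -1.0, 0.0]]
ft_force: [-7.0, -0.4, 16.8]
gripper_width: 0.0002
```

16.8 N at z = 0.068 means the key is bottomed. I'm releasing it and backing off.

Emit:
apply_moves(
  series=[
    {"dx":0,"dy":-0.2,"dz":0,"wx":0,"wy":0,"wz":0},
    {"dx":0,"dy":-0.5,"dz":0,"wx":0,"wy":0,"wz":0},
    {"dx":0,"dy":-0.8,"dz":0,"wx":0,"wy":0,"wz":0},
    {"dx":0,"dy":-0.8,"dz":0,"wx":0,"wy":0,"wz":0},
    {"dx":0.5,"dy":-0.8,"dz":0,"wx":0,"wy":0,"wz":0},
    {"dx":0.7,"dy":0,"dz":0,"wx":0,"wy":0,"wz":0},
    {"dx":0.7,"dy":0,"dz":0,"wx":0,"wy":0,"wz":0},
    {"dx":0.7,"dy":0,"dz":0,"wx":0,"wy":0,"wz":0},
  ],
)

```text
time_s: 11.03
ee_pos: [0.5453, 0.1239, 0.1919]
tool_rot: [[0.425, 0.002, -0.905], [0.905, 0.001, 0.425], [0.002, -1.0, -0.001]]
ft_force: [0.4, -0.2, -0.6]
gripper_width: 0.0002
```

Emit:
apply_moves(
  series=[
    {"dx":0.7,"dy":0,"dz":0,"wx":0,"wy":0,"wz":0},
    {"dx":0.7,"dy":0,"dz":0,"wx":0,"wy":0,"wz":0},
    {"dx":0.7,"dy":0,"dz":0,"wx":0,"wy":0,"wz":0},
    {"dx":0,"dy":0,"dz":0,"wx":0,"wy":0,"wz":0},
    {"dx":0,"dy":0,"dz":0,"wx":0,"wy":0,"wz":0},
  ],
)

```text
time_s: 11.45
ee_pos: [0.5801, 0.2004, 0.1904]
tool_rot: [[0.422, -0.0, -0.907], [0.907, -0.001, 0.422], [-0.001, -1.0, 0.0]]
ft_force: [0.0, -1.0, 0.4]
gripper_width: 0.0001
```

```bash
python3 look.py a7; python3 - <<'E'
from h import *
S=load("S.npz");S0=load("scene0.npz")
for f in(S0,S):
    h=cv2.cvtColor(f["img"],cv2.COLOR_BGR2HSV);m=cv2.inRange(h,(3,150,90),(20,255,255))[155:190,318:350]
    k=cv2.moments(m,True);print("key px",k["m00"],k["m10"]/k["m00"]+318,k["m01"]/k["m00"]+155)
h=cv2.cvtColor(S["img"],cv2.COLOR_BGR2HSV)
E
```

```text
11.45 [0.5801 0.2004 0.1904] [ 0.  -1.   0.4]
[409. 177.]
[234. 209.]
key px 68.0 334.55882352941177 172.83823529411765
key px 70.0 334.6142857142857 172.92857142857142
```

View pics/a7.png

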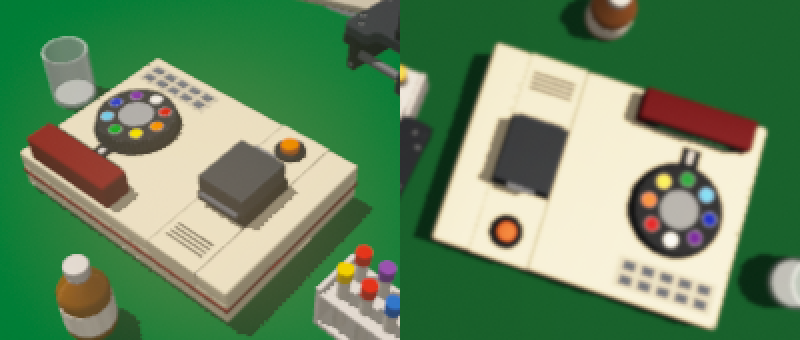

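Green is at the index, the lid is shut, the key is back up (same pixels as at the start) and the bystanders are in place. Handing in.

```bash
python3 -c "
from workcell import *
print(hand_in(),sense()['time_s'])"
```

```text
the job is handed in; nothing more can be done
the job is handed in; nothing more can be done
```

The job is done and handed in; the arm's clock read about 11.5 s at my last look. No verdict is reported.

I tipped the lid shut with the closed fingertips from behind, then turned the dial one click clockwise with a pressed fingertip. Last, I pressed the read key to its stop (16.8 N, tip at z = 0.068 m), let it spring back and moved the arm clear.

**Last checks:**
- **Dial:** the green mark measured at 0.00 rad (top view) and -0.02 rad (scene view) before I pressed the key. It was still at the index in the last pictures.
- **Lid:** flat at 0.098 m with no measurable tilt before I pressed the key, and still shut in the last pictures.
- **Read key:** back up, at the same pixel position as at the start.
- **Bottle, beaker and rack:** standing where they were, judged by eye from the pictures.
- **Cuvette:** not visible under the shut lid, so I could not check it directly. Nothing pushed near it except the falling lid.
- **Disagreement:** two-view height for the key top was 69 mm against the stated 73 mm. I put this down to the blob centroid falling partly on the key's side; the press itself met the key at the stated height.

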